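# Hang the ware cupboard's lift-off door

## Robot

A 6-joint arm with a two-finger parallel gripper is mounted at the origin on the work surface. World frame = base frame: x ahead of the robot, y to its left, z up, the work surface at z = 0. Lengths are in m, angles in rad, forces in N, time in s.
With the tool pointing down it reaches from about 0.275 to 0.825 m from the base axis. Payload 5.2 kg.
Tool frame: the origin (TCP) lies at the very end of the fingers, on their centre line; the grasp point (between the pads) lies 19 mm behind it; z points along the fingers, y is the line along which they close (so a half turn about z gives the same grasp; the last joint's range is limited). The gripper opens to 93 mm and grips with 3 to 60 N. Pads are 15 mm wide; open, the fingers measure 128 mm over their backs; the gripper's body (75 mm by 188 mm) begins 65 mm behind the grasp point.
Start: joints at [-1.408, 0.259, 1.535, -0, 1.348, -0.203], TCP at [0.197, -0.514, 0.219] pointing down, gripper open.
Joint ranges: [-3.14, 3.14], [-0.91, 2.08], [0.19, 2.58], [-1.22, 4.36], [0.22, 2.71], [-3.12, 3.12]. Speed limits (rad/s): [2.57, 2.57, 3.14, 3.14, 3.14, 3.14].

## Interface

Orientations are given as a unit quaternion [w, x, y, z].
In Python, from plant import bot gives the robot as it stands.
- The arm moves only by the tool drive_tool, never from a script. Its argument "steps" is one flat list of numbers, 7 for each row, row after row: the shift along the tool's x, y, z in cm, then the turn, a rotation vector about the tool's x, y, z in degrees, then the finger opening in cm, from 0 to 9.3. In form: [x, y, z, rx, ry, rz, claw, x, y, z, rx, ry, rz, claw, ...]. A call has 1 to 5 rows; each row shifts and turns the commanded pose from where the row before left it, along the tool's axes as they then stand; what a row does not reach is not made up. A row lasts 1/8 s, in which the tool goes at most 62.5 mm and 10.7 degrees, less where a joint would pass 70% of its speed; a pose out of reach is approached as far as the arm can. A call with a gripper value outside its range is refused whole. The fingers move at their own pace and stop on an object; "grip_force" is the grip in N (left out, the last holds). Time passes only in rows, so rows that do not move let the fingers close. It gives the time, the measured TCP pose, the force, the opening and the grip force at its end, in the units of the state.
- bot.get_state(): the state, without advancing time (a new reading comes with each control period).
- bot.read_camera(name): name is "scene" or "side" or "wrist"; returns a dict with "pixels" (420x560x3 uint8, blue, green, red), "intrinsics" (3x3 intrinsics, pixels), "origin" and "attitude" of the camera in the world. Camera axes: x right, y up, looking along -z (the intrinsics and any distortion apply to the point x, -y, -z); pixel columns grow to the right and rows downward; lengths in m; the calibration is good to about 2 mm. The wrist camera is an equidistant fisheye: a pixel r from the principal point sees the ray r / f radians off the axis. A picture is of the moment at which its call begins. There is no depth.
- bot.sign_off(): hands the job in; it is judged then, once.
The state is a dict: "clock": time; "joint_pos": joint angles; "qvel": joint speeds; "effort": joint torques, N m; "ee_pos": TCP position; "tool_rot": TCP orientation; "force": force on the tool from outside, world axes, zero at the start; "wrist_torque": the same for the moment, N m; "finger_gap": opening from 0.0 (shut) to 1.0 (fully open); "grip_force": force on a finger pad.
Only numpy, scipy, OpenCV 4.12 (cv2) and the standard library are available. Lean on these libraries where they do the work, as an engineer would, in place of code of your own. Each camera call takes 0.05 s, during which the arm holds its last target. There are 200 camera calls.

## Task

Hang the loose door back on the little ware cupboard: pick up the door (the wooden leaf with two iron knuckles on its edge, not the plain ware board standing in the other stand) and lower both knuckles together onto the cupboard's two upright pins until it is fully down. Do not let it drop: let go only once it is down, and leave it hanging there by itself, at any swing angle. Leave the plain ware board standing where it is.

Things in the scene. Friction and masses are not known exactly. Their poses are not given: they have to be found in the camera images.
- door: Plywood leaf (mm) 180 wide, 200 high, 16 thick, 0.4 kg, upright in a slotted stand (cheeks to 60 above table), knuckle edge towards the cupboard. Two iron knuckles: rings, bore 24, outside 32, 20 tall. Origin: knuckle axis, underside of lower knuckle. z up; leaf spans y 18 to 198, x +-8, z -30 to 170; upper knuckle's underside z 120. Mass centre y 100. Knob on +x face, y 185, z 60.
- cupboard: Fixed plywood bench cupboard at the robot's right (mm): 240 wide, 200 deep, 260 high, bowls inside. Origin: centre of its underside. -x: out of its open front (to the robot's left); +y: towards the corner with the two pins; z up. The hung door swings freely; hung straight out from the front (door y = cupboard -x) it leaves room for a gripper on its top edge.
- lower_pin (a point): Foot of the lower iron pin, on its bracket's top face, 60 mm above the table, 26 out from the cupboard's front. The pin rises 35 mm: 20 thick for 12 mm, then tapers to 6 at the tip. Axes as the cupboard's. Fully down, the door's origin is here. Bring the door in from the open side, level, with its origin 45 to 80 (best 60) above this point, then straight down.
- upper_pin (a point): Foot of the upper pin, identical to the lower and 120 mm straight above it, on a bracket 10 mm thick and 20 wide that reaches from the cupboard's front to 12 past the pin's axis. The upper knuckle goes on this pin; the lower knuckle must come in under this bracket, so the door cannot be brought down from above both.
- ware_board: Bystander: plain plywood board of the leaf's size (180 x 200 x 16 mm), no knuckles, upright in another identical stand, roughly parallel to the door and 13 to 23 cm nearer to or farther from the robot. Underside 12, top 212 mm above the table. Origin: centre of its underside; z up, y along its width, x across its thickness.
Things that resemble listed ones, but are neither listed nor needed, are in the scene too. Of the things like the door, leave any that is turquoise; of the rest the larger one is meant.

How it is judged:
On the way:
1. the door is lowered over both pins while still held: knuckles within 20 mm of fully down (horizontal distance between door and lower_pin below 0.012 m and z of door in the frame of lower_pin between -0.01 and 0.02 m and angle between door's own z axis and vertical below 0.12 rad and contact force between the fingers and door above 0.5 N), for 0.1 s.
At the end, for the whole second after the job is handed in: The door hangs on both pins, fully down (lower knuckle within 10 mm of its bracket in height and 12 mm sideways, door upright within 7 degrees, so that the upper knuckle is on its pin too), released and at rest; the plain ware board still stands in its stand (horizontal distance between door and lower_pin below 0.012 m and z of door in the frame of lower_pin between -0.01 and 0.01 m and angle between door's own z axis and vertical below 0.12 rad and linear speed of door below 0.05 m/s and angle between ware_board's own z axis and vertical below 0.15 rad); the robot touches nothing.
It fails at once if the plain ware board is moved more than 30 mm (distance of ware_board from where it was at the start of the episode above 0.03 m).
It also fails if it takes over 48 s, if anything falls off the work surface, if the arm or the gripper's body presses on something with over 40 N, if the wrist force passes 120 N, or if a joint passes its speed limit or range.

## Working session

There is one attempt and no reset: what is moved stays moved. The work goes in short steps, Python scripts to look and compute and a tool call to move; the robot and the scene stay as the last step left them, time stands still between calls to the robot, and variables do not carry over. Pictures are saved under pics/ and viewed, at most 10 in all, crops included, and the job is handed in when it is done.

Besides the shell and the picture viewer there is one more tool, called by a JSON object that holds its "method" and its "body", one argument or row to a line. drive_tool: Moves the arm, as the interface text tells. Its arguments: {"type":"object","properties":{"steps":{"type":"array"},"grip_force":{"type":"number"}},"required":["steps"]}

```bash
mkdir -p pics; python3 - <<'E'
from plant import bot
import cv2,pickle,numpy as np
s=bot.get_state();print(s['ee_pos'],s['tool_rot'],s['finger_gap'])
d={}
for n in("scene","side","wrist"):
    c=bot.read_camera(n);d[n]=c;cv2.imwrite(f"pics/{n}0.png",c["pixels"]);print(n,c["intrinsics"],c["origin"],c["attitude"],[k for k in c])
pickle.dump(d,open("cams0.pkl","wb"))
E
```

```text
[ 0.19665018 -0.51305993  0.21783196] [-9.07729656e-04  9.83322101e-01  1.81870341e-01  1.77011366e-05] 0.9974175356259116
scene [[504.42691166   0.         282.93017214]
 [  0.         504.42691166 203.59312864]
 [  0.           0.           1.        ]] [1.15605272 0.85156603 0.93214444] [0.28822176 0.15884775 0.43028597 0.84056504] ['pixels', 'intrinsics', 'origin', 'attitude']
side [[478.28099104   0.         279.63961539]
 [  0.         478.28099104 207.34398698]
 [  0.           0.           1.        ]] [0.04648327 0.84273722 0.78001696] [-0.18091218 -0.1023245   0.46434389  0.86092115] ['pixels', 'intrinsics', 'origin', 'attitude']
wrist [[325.1922621    0.         277.29506127]
 [  0.         325.1922621  206.48535726]
 [  0.           0.           1.        ]] [ 0.27348484 -0.48330046  0.38381307] [ 0.8146692  -0.12340368  0.08552752 -0.56015236] ['pixels', 'intrinsics', 'origin', 'attitude']
```

View pics/scene0.png

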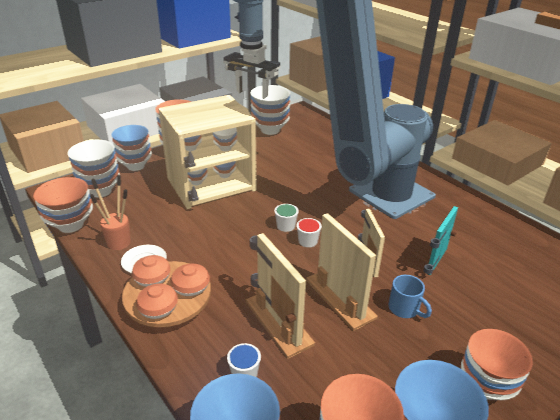

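View pics/side0.png

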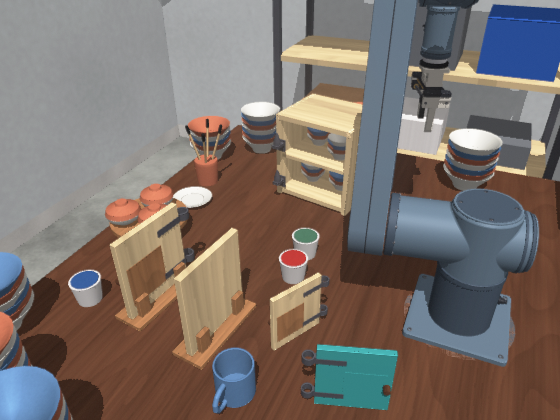

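Seen so far, as scene px and (side px):
- Large wooden leaf with knuckles: (278,290) and (152,265). The knuckles face the cupboard.
- Plain ware board: (345,268) and (212,295).
- Small wooden door: (373,243) and (297,312).
- Turquoise door: (443,238) and (355,377).

By the description I choose the large leaf at (278,290). Next is one close crop of it and the pins.

```bash
python3 - <<'E'
import cv2,pickle,numpy as np
d=pickle.load(open("cams0.pkl","rb"))
def crop(n,x,y,w,h): return cv2.resize(d[n]["pixels"][y:y+h,x:x+w],(400,300),interpolation=cv2.INTER_CUBIC)
a=np.vstack([np.hstack([crop("scene",220,225,200,150),crop("side",100,190,200,150)]),np.hstack([crop("scene",160,130,100,75),crop("side",250,120,100,75)])])
cv2.imwrite("pics/crop1.png",a)
E
```

```text
(no output)
```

View pics/crop1.png

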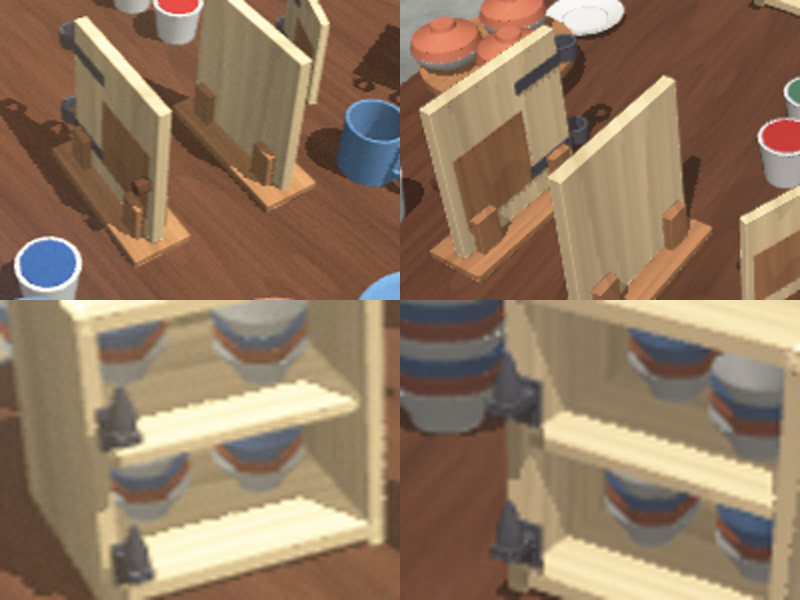

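```bash
cat > h.py <<'E'
import numpy as np,cv2
from scipy.spatial.transform import Rotation as R
def rot(q): return R.from_quat([q[1],q[2],q[3],q[0]])
def ray(c,u,v,fish=False):
    K=c["intrinsics"];x=(u-K[0,2])/K[0,0];y=(v-K[1,2])/K[1,1]
    if fish:
        r=np.hypot(x,y);s=np.sin(r)/max(r,1e-9);d=np.array([x*s,-y*s,-np.cos(r)])
    else: d=np.array([x,-y,-1.])
    d=rot(c["attitude"]).apply(d);return np.array(c["origin"]),d/np.linalg.norm(d)
def onz(c,u,v,z,fish=False):
    o,d=ray(c,u,v,fish);return o+d*(z-o[2])/d[2]
def tri(rs):
    A=sum(np.eye(3)-np.outer(d,d) for o,d in rs);b=sum((np.eye(3)-np.outer(d,d))@o for o,d in rs)
    p=np.linalg.solve(A,b);return p,[np.linalg.norm(np.cross(p-o,d)) for o,d in rs]
def proj(c,p,fish=False):
    q=rot(c["attitude"]).inv().apply(np.array(p)-c["origin"]);x,y,z=q[0],-q[1],-q[2]
    K=c["intrinsics"]
    if fish: r=np.hypot(x,y);t=np.arctan2(r,z);return K[0,0]*x/r*t+K[0,2],K[1,1]*y/r*t+K[1,2]
    return K[0,0]*x/z+K[0,2],K[1,1]*y/z+K[1,2]
E
python3 - <<'E'
import pickle;from h import *
np.set_printoptions(precision=4,suppress=True)
d=pickle.load(open("cams0.pkl","rb"));S,D=d["scene"],d["side"]
print("uptip",tri([ray(S,190.5,152),ray(D,275.7,137)]));print("lotip",tri([ray(S,193.2,187),ray(D,276.5,174.5)]))
for n,a in(("k+x",(75,22)),("k-x",(88,17)),("f+x",(155,118)),("f-x",(168,112))):print(n,onz(S,220+a[0]/2,225+a[1]/2,.212))
for n,a in(("f-x",(437,117)),("f+x",(422,108)),("k+x",(545,27)),("k-x",(553,36))):print(n,onz(D,100+(a[0]-400)/2,190+a[1]/2,.212))
for t in((190.5,152),(193.2,187)):print(onz(S,*t,.215),onz(S,*t,.095))
for t in((275.7,137),(276.5,174.5)):print(onz(D,*t,.215),onz(D,*t,.095))
def crop(c,x,y,w,h): return cv2.resize(c["pixels"][y:y+h,x:x+w],(400,300),interpolation=cv2.INTER_CUBIC)
E
```

```text
uptip (array([ 0.5678, -0.293 ,  0.2061]), [np.float64(0.004527529604875817), np.float64(0.00452752960487581)])
lotip (array([ 0.5682, -0.2967,  0.083 ]), [np.float64(0.0053908454711668365), np.float64(0.005390845471166892)])
k+x [0.6401 0.1305 0.212 ]
k-x [0.623  0.1322 0.212 ]
f+x [0.6659 0.3028 0.212 ]
f-x [0.6499 0.3042 0.212 ]
f-x [0.6295 0.3068 0.212 ]
f+x [0.6524 0.3013 0.212 ]
k+x [0.6264 0.1313 0.212 ]
k-x [0.608 0.143 0.212]
[ 0.5714 -0.2873  0.215 ] [ 0.4736 -0.4779  0.095 ]
[ 0.6565 -0.1259  0.215 ] [ 0.5729 -0.2894  0.095 ]
[ 0.5567 -0.2657  0.215 ] [ 0.6651 -0.5011  0.095 ]
[ 0.4672 -0.0727  0.215 ] [ 0.5565 -0.2671  0.095 ]
```

View pics/wrist0.png

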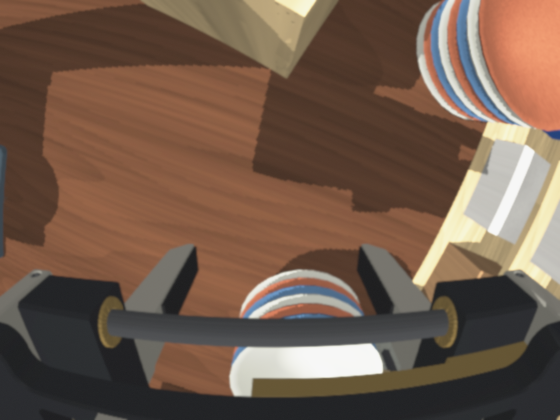

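The wrist view shows only the bowls below the gripper and a cupboard corner at (290,70), so it gives no help with the pins yet. The two outside views disagree by about 10 mm. I'll check them against a known point, the TCP.

```bash
python3 - <<'E'
import pickle;from h import *
d=pickle.load(open("cams0.pkl","rb"))
tcp=np.array([.1967,-.5131,.2178]);r=rot([-9.07729656e-04,9.83322101e-01,1.81870341e-01,0])
ya=r.apply([0,1,0])
out=[]
def crop(n,pts,x,y,w):
    h=w*3//4;s=400/w;im=cv2.resize(d[n]["pixels"][y:y+h,x:x+w],(400,300),interpolation=cv2.INTER_CUBIC)
    for p in pts:
        u,v=proj(d[n],p);cv2.drawMarker(im,(int((u-x+.5)*s),int((v-y+.5)*s)),(0,0,255),cv2.MARKER_CROSS,10,1)
    return im
f=[tcp+ya*.0465,tcp-ya*.0465]
t=[np.array([.567,-.290,.215]),np.array([.567,-.290,.095]),np.array([.567,-.290,.18]),np.array([.567,-.290,.06])]
a=np.vstack([np.hstack([crop("scene",f+[tcp],220,40,100),crop("side",f+[tcp],380,60,100)]),np.hstack([crop("scene",t,165,140,50),crop("side",t,255,125,60)])])
cv2.imwrite("pics/crop2.png",a)
E
```

```text
(no output)
```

View pics/crop2.png

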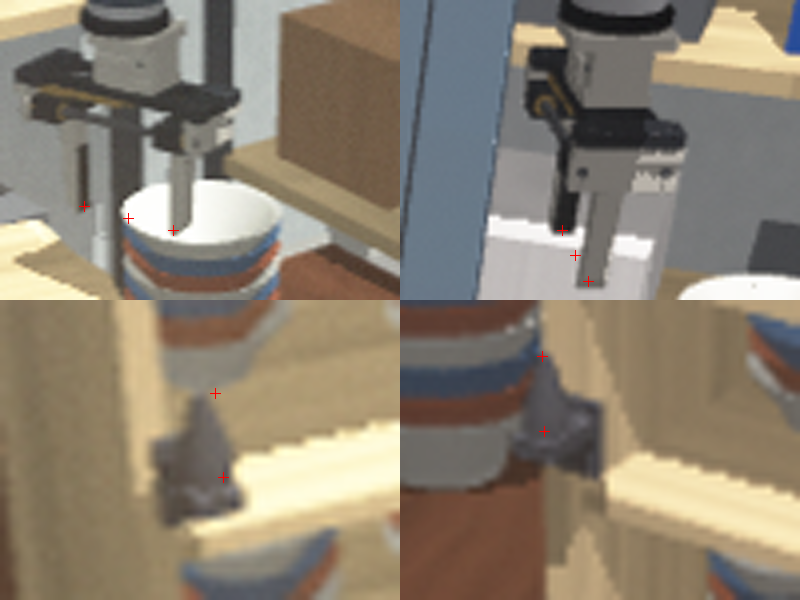

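The TCP projects correctly in both views, so the cameras are good. My side click on the pin tip was about 3 px low; the upper pin tip is really at scene (189.3,151.1) and side (276,133.2). I'll refine the door corners to sub-pixel.

```bash
python3 - <<'E'
import pickle;from h import *
np.set_printoptions(precision=4,suppress=True)
d=pickle.load(open("cams0.pkl","rb"));S,D=d["scene"],d["side"]
print("uptip",tri([ray(S,189.3,151.1),ray(D,276,133.2)]),onz(S,189.3,151.1,.215),onz(D,276,133.2,.215))
P={}
for c,n,pts in((S,"S",dict(kp=(257,235.5),km=(263.5,233),fp=(297,284),fm=(303.5,280.5))),(D,"D",dict(fm=(118,248),fp=(111,244),kp=(172.5,203),km=(176.5,208)))):
    g=cv2.cvtColor(c["pixels"],cv2.COLOR_BGR2GRAY)
    q=cv2.cornerSubPix(g,np.float32(list(pts.values())).reshape(-1,1,2),(3,3),(-1,-1),(3,50,.01)).reshape(-1,2)
    for k,a in zip(pts,q): P[n+k]=a;print(n,k,pts[k],a,onz(c,*a,.212))
for k in("kp","km","fp","fm"):print(k,tri([ray(S,*P["S"+k]),ray(D,*P["D"+k])]))
# dark iron mask blobs near door and pins
for n,c,(x,y,w,h) in(("S",S,(240,225,70,90)),("D",D,(165,195,40,80)),("Spin",S,(180,140,30,70)),("Dpin",D,(265,120,30,75))):
    im=c["pixels"][y:y+h,x:x+w].astype(int);m=((im.max(2)<105)&(im.max(2)-im.min(2)<28)).astype(np.uint8)
    k,l,s,ce=cv2.connectedComponentsWithStats(m)
    for i in range(1,k):
        if s[i,4]>12:print(n,s[i,:4]+[x,y,0,0],s[i,4],ce[i]+[x,y])
E
```

```text
uptip (array([ 0.5698, -0.2971,  0.212 ]), [np.float64(0.0008845760576338758), np.float64(0.0008845760576338464)]) [ 0.5715 -0.2939  0.215 ] [ 0.5664 -0.289   0.215 ]
S kp (257, 235.5) [256.7316 234.605 ] [0.6385 0.1254 0.212 ]
S km (263.5, 233) [262.575  232.5849] [0.6236 0.1275 0.212 ]
S fp (297, 284) [299.0254 282.6095] [0.6609 0.3016 0.212 ]
S fm (303.5, 280.5) [305.4361 279.725 ] [0.6452 0.3032 0.212 ]
D fm (118, 248) [118. 248.] [0.6314 0.3059 0.212 ]
D fp (111, 244) [109.1455 244.0684] [0.6556 0.3029 0.212 ]
D kp (172.5, 203) [172.5 203. ] [0.6276 0.1295 0.212 ]
D km (176.5, 208) [176.5 208. ] [0.608 0.143 0.212]
kp (array([0.6345, 0.1204, 0.2058]), [np.float64(0.0008504441330349332), np.float64(0.0008504441330349385)])
km (array([0.6198, 0.1248, 0.203 ]), [np.float64(0.0044742933575730726), np.float64(0.004474293357573239)])
fp (array([0.659 , 0.2997, 0.209 ]), [np.float64(0.0002670552818556411), np.float64(0.0002670552818557266)])
fm (array([0.6399, 0.2978, 0.2041]), [np.float64(0.0004974965705369101), np.float64(0.0004974965705368415)])
S [250 236  22  32] 163 [259.0061 250.2515]
S [251 274  11  15] 85 [254.5294 280.7176]
S [265 293   7  12] 29 [267.8966 299.1724]
D [165 207  27  26] 243 [178.8354 217.6173]
D [181 248  14  16] 154 [188.4545 254.9351]
D [165 268   9   7] 32 [169.9375 272.0312]
Spin [185 140  11   2] 19 [189.6842 140.4737]
Spin [185 153  10  15] 63 [187.8889 161.4444]
Spin [188 172  17   6] 35 [195.9429 175.2571]
Spin [188 187  10  14] 74 [192.2297 195.1892]
Dpin [265 120  11   6] 51 [269.0392 122.098 ]
Dpin [265 129  20  24] 229 [275.5371 141.5153]
Dpin [273 170  12  17] 132 [278.6439 179.5379]
```

{"method": "drive_tool", "body": {
  "steps": [0, 0, -4, 0, 0, -10, 9.3, 0, 0, -4, 0, 0, -10, 9.3, 0, 0, -4, 0, 0, -10, 9.3, 0, 0, -4, 0, 0, -10, 9.3, 0, 0, -3, 0, 0, -10, 9.3]
}}

```text
clock: 0.78
ee_pos: [0.1968, -0.5136, 0.4103]
tool_rot: [0.001, 0.813, 0.583, -0.0]
force: [0.1, -0.2, -0.2]
finger_gap: 1.001
grip_force: 0.0
```

```bash
cat >> h.py <<'E'
def go(tx,ty,tz,yaw,n=None):
    """print shift in present tool axes (cm) to world target, after first turning to tool-x yaw (deg)"""
    from plant import bot
    s=bot.get_state();r=rot(s['tool_rot']);x=r.apply([1,0,0]);p=np.array(s['ee_pos'])
    cur=np.degrees(np.arctan2(x[1],x[0]));print("t",s['clock'],"p",p.round(4),"yaw",cur.round(2),"zdir",r.apply([0,0,1]).round(3),"F",np.round(s['force'],1),"gap",round(s['finger_gap']*9.3,2),"grip",np.round(s['grip_force'],1))
    a=np.radians(yaw);D=np.array([tx,ty,tz])-p
    print("rz",-(yaw-cur),"shift cm in final frame",np.round(100*np.array([D@[np.cos(a),np.sin(a),0],D@[np.sin(a),-np.cos(a),0],-D[2]]),2),"in present frame",np.round(100*r.inv().apply(D),2))
E
python3 - <<'E'
import pickle;from h import *
go(.639,.2065,.182,82.9)
d=pickle.load(open("cams0.pkl","rb"));S=d["scene"]
for n,u,v in(("tray",167,295),("trayL",125,292),("trayR",210,285),("red",309,240),("green",287,225),("blue",244,370),("wb+",318,265),("cup1",165,200),("cupfrontR",255,192),("cupfrontL",193,201)):print(n,onz(S,u,v,0).round(3))
E
```

```text
t 0.775 p [ 0.1968 -0.5136  0.4103] yaw 71.29 zdir [ 0.    -0.001 -1.   ] F [ 0.1 -0.2 -0.2] gap 9.31 grip 0.0
rz -11.614478684114104 shift cm in final frame [76.93 34.98 22.83] in present frame [82.42 18.77 22.76]
tray [ 0.809 -0.029  0.   ]
trayL [ 0.889 -0.102  0.   ]
trayR [0.704 0.007 0.   ]
red [0.38  0.023 0.   ]
green [ 0.386 -0.071  0.   ]
blue [0.783 0.274 0.   ]
wb+ [0.43  0.119 0.   ]
cup1 [ 0.617 -0.407  0.   ]
cupfrontR [ 0.36  -0.272  0.   ]
cupfrontL [ 0.548 -0.349  0.   ]
```

{"method": "drive_tool", "body": {
  "steps": [0, 0, 0, 0, 0, -6, 9.3, 0, 0, 0, 0, 0, -5.6, 9.3, 5.2, 2.4, 0, 0, 0, 0, 9.3, 5.2, 2.4, 0, 0, 0, 0, 9.3, 5.2, 2.4, 0, 0, 0, 0, 9.3]
}}

```text
clock: 1.4
ee_pos: [0.2889, -0.3667, 0.4082]
tool_rot: [-0.0, 0.752, 0.659, 0.0]
force: [1.1, -1.2, -0.1]
finger_gap: 0.999
grip_force: 0.0
```

{"method": "drive_tool", "body": {
  "steps": [5.2, 2.4, 0, 0, 0, 0, 9.3, 5.2, 2.4, 0, 0, 0, 0, 9.3, 5.2, 2.4, 0, 0, 0, 0, 9.3, 5.2, 2.4, 0, 0, 0, 0, 9.3, 5.2, 2.4, 0, 0, 0, 0, 9.3]
}}

```text
clock: 2.02
ee_pos: [0.4416, -0.1242, 0.4086]
tool_rot: [0.0, 0.752, 0.66, -0.0]
force: [0.2, -0.3, -0.7]
finger_gap: 1.001
grip_force: 0.0
```

{"method": "drive_tool", "body": {
  "steps": [5.2, 2.4, 0, 0, 0, 0, 9.3, 5.2, 2.4, 0, 0, 0, 0, 9.3, 5.2, 2.4, 0, 0, 0, 0, 9.3, 5.2, 2.4, 0, 0, 0, 0, 9.3, 0, 0, 0, 0, 0, 0, 9.3]
}}

```text
clock: 2.65
ee_pos: [0.5641, 0.0712, 0.4069]
tool_rot: [-0.001, 0.75, 0.662, -0.001]
force: [0.2, -0.1, -0.5]
finger_gap: 0.999
grip_force: 0.0
```

```bash
python3 - <<'E'
from h import *;from plant import bot;import pickle
go(.639,.2065,.182,82.9)
c=bot.read_camera("wrist");pickle.dump(c,open("w1.pkl","wb"))
im=c["pixels"].copy()
z=.212
for p in((.631,.1265,z),(.653,.3024,z),(.639,.2065,z)):
    u,v=proj(c,p,True);print(u,v);cv2.drawMarker(im,(int(u),int(v)),(0,0,255),0,12,1)
cv2.imwrite("pics/w1.png",im)
E
```

```text
t 2.65 p [0.5641 0.0712 0.4069] yaw 82.86 zdir [-0.002  0.001 -1.   ] F [ 0.2 -0.1 -0.5] gap 9.29 grip 0.0
rz -0.04336582617992235 shift cm in final frame [14.35  5.76 22.49] in present frame [14.34  5.81 22.49]
332.1858441826812 127.35543776717982
331.6957617748862 -23.16670605470634
331.1778507254091 55.987281381978875
```

View pics/w1.png

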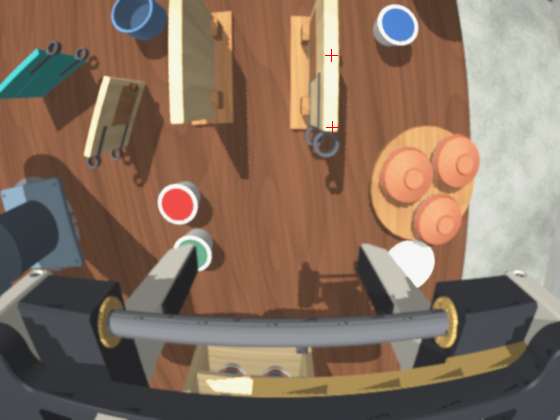

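The wrist view has the top edge of the leaf at columns 324–339, from row 130 up. The knuckle ring is at (325,142), and my markers at (331,56) and (332,127) lie on the edge. The ware board at (190,60) is well clear, so I'll move over the door and down.

{"method": "drive_tool", "body": {
  "steps": [4.8, 1.9, 0, 0, 0, 0, 9.3, 4.8, 1.9, 0, 0, 0, 0, 9.3, 4.8, 1.9, 3, 0, 0, 0, 9.3, 0, 0, 5, 0, 0, 0, 9.3, 0, 0, 4, 0, 0, 0, 9.3]
}}

```text
clock: 3.32
ee_pos: [0.6378, 0.202, 0.2863]
tool_rot: [-0.0, 0.752, 0.66, -0.001]
force: [0.0, -0.2, 0.2]
finger_gap: 1.0
grip_force: 0.0
```

```bash
python3 - <<'E'
from h import *
go(.639,.2065,.182,82.9)
E
```

```text
t 3.325 p [0.6378 0.202  0.2863] yaw 82.53 zdir [-0.002 -0.001 -1.   ] F [ 0.  -0.2  0.2] gap 9.3 grip 0.0
rz -0.37300607591184587 shift cm in final frame [ 0.46  0.06 10.43] in present frame [ 0.47  0.08 10.43]
```

{"method": "drive_tool", "body": {
  "steps": [0.5, 0.1, 4, 0, 0, 0, 9.3, 0, 0, 4, 0, 0, 0, 9.3, 0, 0, 2.4, 0, 0, 0, 9.3, 0, 0, 0, 0, 0, 0, 4, 0, 0, 0, 0, 0, 0, 1.0],
  "grip_force": 10
}}

```text
clock: 3.95
ee_pos: [0.6407, 0.2071, 0.1863]
tool_rot: [0.001, 0.752, 0.659, 0.001]
force: [0.2, -0.2, -0.5]
finger_gap: 0.834
grip_force: 0.0
```

{"method": "drive_tool", "body": {
  "steps": [0, 0, 0, 0, 0, 0, 0.5, 0, 0, 0, 0, 0, 0, 0.5, 0, 0, 0, 0, 0, 0, 0.5, 0, 0, 0, 0, 0, 0, 0.5],
  "grip_force": 40
}}

```text
clock: 4.45
ee_pos: [0.6399, 0.2082, 0.1848]
tool_rot: [0.0, 0.751, 0.66, 0.0]
force: [0.5, -0.7, 0.8]
finger_gap: 0.405
grip_force: 0.0
```

{"method": "drive_tool", "body": {
  "steps": [0, 0, 0, 0, 0, 0, 0.5, 0, 0, 0, 0, 0, 0, 0.5, 0, 0, 0, 0, 0, 0, 0.5, 0, 0, 0, 0, 0, 0, 0.5, 0, 0, 0, 0, 0, 0, 0.5]
}}

```text
clock: 5.08
ee_pos: [0.64, 0.2081, 0.1846]
tool_rot: [-0.0, 0.751, 0.66, 0.0]
force: [1.1, -0.5, -0.5]
finger_gap: 0.17
grip_force: 40.0
```

{"method": "drive_tool", "body": {
  "steps": [0, 0, -1.5, 0, 0, 0, 0.5, 0, 0, -1.5, 0, 0, 0, 0.5, 0, 0, -1.8, 0, 0, 0, 0.5, 0, 0, -1.5, 0, 0, 0, 0.5, 0, 0, -1.5, 0, 0, 0, 0.5]
}}

```text
clock: 5.7
ee_pos: [0.6399, 0.2081, 0.2639]
tool_rot: [0.0, 0.752, 0.66, 0.0]
force: [0.1, 0.2, -4.7]
finger_gap: 0.166
grip_force: 40.0
```

{"method": "drive_tool", "body": {
  "steps": [-3, 0, 0, 0, 0, 0, 0.5, -4, 0, 0, 0, 0, 0, 0.5, -4, 0, 0, 0, 0, 0, 0.5, -4, 0, 0, 0, 0, 0, 0.5, -4, 0, 0, 0, 0, 0, 0.5]
}}

```text
clock: 6.32
ee_pos: [0.615, 0.0185, 0.2633]
tool_rot: [0.0, 0.751, 0.66, 0.0]
force: [0.7, -0.2, -3.3]
finger_gap: 0.167
grip_force: 40.0
```

```bash
python3 - <<'E'
from h import *;from plant import bot;import pickle
go(.58,-.1,.2626,75)
d={n:bot.read_camera(n) for n in("scene","side","wrist")};pickle.dump(d,open("c2.pkl","wb"))
# predicted door origin
s=bot.get_state();p=np.array(s['ee_pos']);x=rot(s['tool_rot']).apply([1,0,0])
im=[]
o=p-.1*x;o[2]=p[2]-.1426
marks=[o+[0,0,.01],o+[0,0,.13],o+[0,0,.17]+.018*x,o+[0,0,.17]+.198*x]
tip=np.array([.569,-.295,.215])
for n in("scene","side"):
    c=d[n];u,v=proj(c,(o+tip)/2);w=200;h=150;x0=int(max(0,u-w/2));y0=int(max(0,v-h/2-10))
    a=cv2.resize(c["pixels"][y0:y0+h,x0:x0+w],(800,600),interpolation=cv2.INTER_CUBIC)
    for m in marks+[tip,tip-[0,0,.12]]:
        q=proj(c,m);cv2.drawMarker(a,(int((q[0]-x0+.5)*4),int((q[1]-y0+.5)*4)),(0,0,255),0,14,1)
    im.append(a);print(n,x0,y0)
cv2.imwrite("pics/c2.png",np.vstack([cv2.resize(im[0],(400,300)),cv2.resize(im[1],(400,300))]) if 0 else np.hstack([im[0][:, 200:600],im[1][:,200:600]]))
E
```

```text
t 6.325 p [0.615  0.0185 0.2633] yaw 82.57 zdir [ 0. -0. -1.] F [ 0.7 -0.2 -3.3] gap 1.55 grip 40.0
rz 7.565367236885436 shift cm in final frame [-12.35  -0.32   0.07] in present frame [-12.2   -1.94   0.07]
scene 105 97
side 154 77
```

View pics/c2.png

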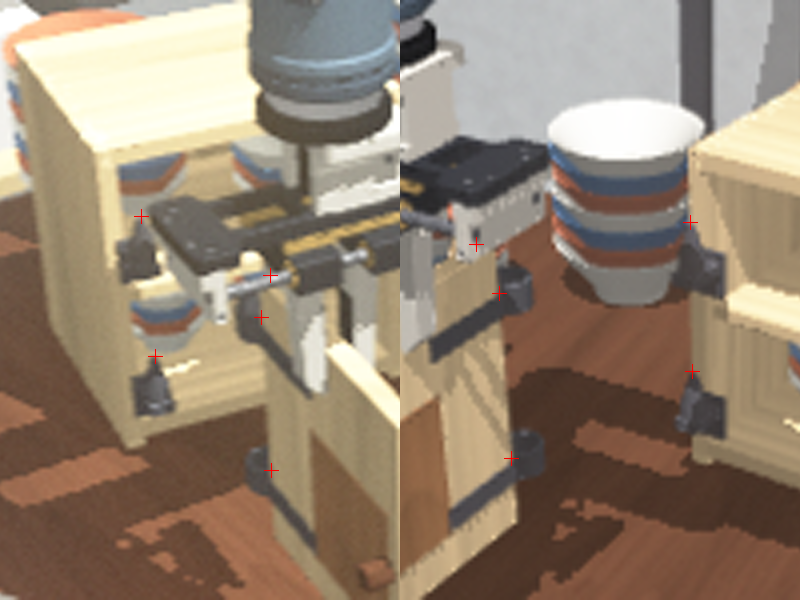

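The grip holds. The wooden leaf sits level, and the markers are the predicted points. The real knuckles lie a few px closer to the cupboard than predicted: lower knuckle centre at about scene (219,214) and side (236,190). The pin-tip markers are within about 1 px. I'll measure both numerically.

```bash
python3 - <<'E'
from h import *;import pickle
d=pickle.load(open("c2.pkl","rb"))
def dump(n,x,y,w,h):
    im=d[n]["pixels"][y:y+h,x:x+w].astype(int);M=im.max(2);sat=im[...,2]-im[...,0]
    print(n,"x",x)
    for i in range(h):print(y+i,"".join("#" if M[i,j]<115 and sat[i,j]<22 else "." for j in range(w)))
dump("scene",212,160,22,75);dump("side",222,135,28,65)
dump("scene",182,180,20,24);dump("side",270,165,18,26);dump("side",270,128,18,24);dump("scene",182,144,20,26)
E
```

```text
scene x 212
160 ###.....#####.....####
161 ###......#####.#######
162 ###.......####..######
163 ##........###....#####
164 ...........###....####
165 ..................####
166 ..................####
167 ..............#...####
168 ..........#.......####
169 .................#####
170 ....###..........####.
171 ...####...............
172 ...#####..............
173 ..######..............
174 ..#####...............
175 ..######..............
176 ..######..............
177 ...#####..............
178 ...#####..............
179 ...######.............
180 ...#######............
181 ....#######...........
182 .....#######..........
183 .........####.........
184 ..........###.........
185 ..........####........
186 ...........#####......
187 ............####......
188 .............###......
189 ..............##......
190 ...............##.....
191 ...............###....
192 ................###...
193 .................##...
194 ..................##..
195 ...................#..
196 ......................
197 ......................
198 ......................
199 ......................
200 ....
[... 4838 characters left out ...]
.......#####...
151 ..............#...
scene x 182
144 ....................
145 ....................
146 ....................
147 ...............#.###
148 ..............######
149 ...........####...##
150 ...........#########
151 ............##..####
152 .............#..####
153 ..............######
154 .......#......######
155 ...............#####
156 ......##........####
157 .....#####.......###
158 ....#######....#..##
159 ...#.######.....#..#
160 ...#########.....#.#
161 ...#########........
162 ...#########.......#
163 ...#########........
164 ....#########.......
165 ....#########.......
166 ....######..........
167 ....#...............
168 ....................
169 ....................
```

```bash
cat >> h.py <<'E'
from scipy.optimize import fsolve
def latsolve(S,us,D,ud,z,g=(.58,-.2)):
    return fsolve(lambda q:[proj(S,(q[0],q[1],z))[0]-us,proj(D,(q[0],q[1],z))[0]-ud],g)
E
python3 - <<'E'
from h import *;import pickle
d=pickle.load(open("c2.pkl","rb"));S,D=d["scene"],d["side"]
p=np.array([.615,.0185,.2633]);a=np.radians(82.57);x=np.array([np.cos(a),np.sin(a)]);y=np.array([np.sin(a),-np.cos(a)])
for n,us,ud,z in(("lo",222.2,233.4,.13),("up",219.7,230.1,.25)):
    q=latsolve(S,us,D,ud,z);r=q-p[:2];print(n,q,"along",r@x,"across",r@y)
print("lopin",latsolve(S,193.4,D,277.2,.093),"full",tri([ray(S,193.4,186.8),ray(D,277.2,169.8)]))
print("uppin",latsolve(S,189.3,D,276.2,.213),"full",tri([ray(S,189.3,151.2),ray(D,276.2,133)]))
# cupboard front top edge ends clicked
print(onz(S,155+105/4,97+150/4,.26),onz(D,204+(692-400)/4,77+150/4,.26))
E
```

```text
lo [ 0.59887943 -0.08708784] along -0.10678591446344352 across -0.002331143807668856
up [ 0.59953806 -0.08648607] along -0.1061040166120572 across -0.0017558595145296247
lopin [ 0.56786453 -0.29727392] full (array([ 0.56838661, -0.29732903,  0.09131958]), [np.float64(0.0013664422390993562), np.float64(0.001366442239099464)])
uppin [ 0.5696494  -0.29751784] full (array([ 0.56959444, -0.29764255,  0.21185614]), [np.float64(0.00039302678827342504), np.float64(0.0003930267882735499)])
[ 0.57891477 -0.31824958  0.26      ] [ 0.57441988 -0.31492718  0.26      ]
```

{"method": "drive_tool", "body": {
  "steps": [0, 0, 0, 0, 0, 4, 0.5, 0, 0, 0, 0, 0, 3.6, 0.5, -4, 1.2, 0, 0, 0, 0, 0.5, -4, 1.2, 0, 0, 0, 0, 0.5, -2, 1.2, 0, 0, 0, 0, 0.5]
}}

```text
clock: 7.1
ee_pos: [0.6244, -0.087, 0.263]
tool_rot: [0.0, 0.794, 0.608, 0.0]
force: [0.2, 0.2, -4.3]
finger_gap: 0.167
grip_force: 40.0
```

```bash
python3 - <<'E'
from h import *
go(.5967,-.1959,.2626,75)
E
```

```text
t 7.1 p [ 0.6244 -0.087   0.263 ] yaw 74.93 zdir [ 0.  0. -1.] F [ 0.2  0.2 -4.3] gap 1.55 grip 40.0
rz -0.0668861824312188 shift cm in final frame [-11.24   0.14   0.04] in present frame [-11.24   0.16   0.04]
```

{"method": "drive_tool", "body": {
  "steps": [-3, 0.1, 0, 0, 0, 0, 0.5, -3, 0.1, 0, 0, 0, 0, 0.5, -3, 0, 0, 0, 0, 0, 0.5, -2.2, 0, 0, 0, 0, 0, 0.5, 0, 0, 0, 0, 0, 0, 0.5]
}}

```text
clock: 7.72
ee_pos: [0.597, -0.1959, 0.2626]
tool_rot: [-0.0, 0.794, 0.608, 0.0]
force: [0.2, 0.3, -3.8]
finger_gap: 0.168
grip_force: 40.0
```

```bash
python3 - <<'E'
from h import *;from plant import bot;import pickle
go(.5967,-.1959,.2626,75)
d={n:bot.read_camera(n) for n in("scene","side")};pickle.dump(d,open("c3.pkl","wb"))
im=[]
for n in("scene","side"):
    c=d[n];u,v=proj(c,(.5685,-.297,.15));x0=int(u-40);y0=int(v-60);print(n,x0,y0)
    im.append(cv2.resize(c["pixels"][y0:y0+120,x0:x0+80],(400,600),interpolation=cv2.INTER_CUBIC))
cv2.imwrite("pics/c3.png",np.hstack(im))
E
```

```text
t 7.725 p [ 0.597  -0.1959  0.2626] yaw 74.86 zdir [ 0.  0. -1.] F [ 0.2  0.3 -3.8] gap 1.56 grip 40.0
rz -0.13926487891474437 shift cm in final frame [-0.01 -0.03  0.  ] in present frame [-0.01 -0.03  0.  ]
scene 151 109
side 236 92
```

View pics/c3.png

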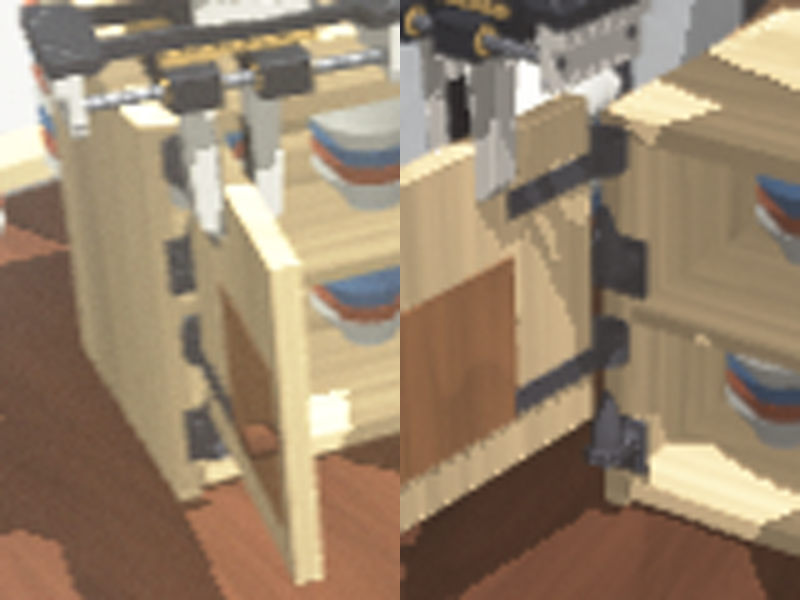

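Both knuckles are above their pins. In the side view the lower ring's right edge is at about (281.6,160) and the pin tip at (277,172). In the scene view the lower ring's left edge is at about (187.5,177). I'll do a fine numeric check before lowering.

```bash
python3 - <<'E'
from h import *;import pickle
d=pickle.load(open("c3.pkl","rb"));S,D=d["scene"],d["side"]
def edge(n,rows,x0,x1,sgn):
    c=d[n]["pixels"].astype(float);r=[]
    for y in rows:
        g=cv2.GaussianBlur(c[y:y+1,x0:x1].mean(2),(3,1),0)[0];gr=np.diff(g)*sgn;i=int(gr[1:-1].argmax())+1
        a,b,e=gr[i-1],gr[i],gr[i+1];r.append(x0+i+.5+.5*(a-e)/(a-2*b+e+1e-9))
    return np.round(r,1)
print("scene lo L",edge("scene",range(172,182),181,193,-1)," up L",edge("scene",range(137,150),177,188,-1))
print("side lo R",edge("side",range(156,164),277,288,1)," up R",edge("side",range(118,127),276,288,1))
def dump(n,x,y,w,h):
    im=d[n]["pixels"][y:y+h,x:x+w].astype(int);M=im.max(2);sat=im[...,2]-im[...,0];print(n,x)
    for i in range(h):print(y+i,"".join("#" if M[i,j]<115 and sat[i,j]<22 else "." for j in range(w)))
dump("side",270,152,20,26)
for z in(.13,.25):
    for n,s in(("scene",-1),("side",1)):
        c=d[n];o=np.array([.5685,-.2973,z]);r=rot(c["attitude"]).apply([1,0,0]);print(n,z,"centre",proj(c,o)[0],"edge",proj(c,o+s*.016*r)[0])
E
```

```text
scene lo L [187.7 187.3 187.  186.8 186.6 187.  187.1 187.  187.4 188.1]  up L [183.  183.  182.7 183.  183.  183.1 183.1 183.5 184.2 185.5 186.  182.5
 177.5]
side lo R [280.6 281.4 281.4 281.5 281.5 281.5 281.6 281.6]  up R [282.2 283.5 281.2 281.3 281.3 281.3 281.3 281.1 280.3]
side 270
152 ....................
153 ....................
154 ....................
155 .....####...........
156 .....######.........
157 .....#######........
158 .....#######........
159 .....#######........
160 ....########........
161 ....########........
162 ...#########........
163 .###########........
164 ###########.........
165 #########...........
166 ####................
167 ##..................
168 #...................
169 ....................
170 ......##............
171 ......###...........
172 ......###...........
173 .....#####..........
174 .....#####..........
175 .....#######........
176 ....##########......
177 ....###########.....
scene 0.13 centre 192.1602117718554 edge 186.75488751886303
side 0.13 centre 276.8682323344254 edge 282.3146265012699
scene 0.25 centre 188.53651760057843 edge 182.86727446975107
side 0.25 centre 276.3818469091104 edge 282.09557348051817
```

Measured ring edges put the door about 3 mm short along its own width, so I'll correct that and start lowering.

{"method": "drive_tool", "body": {
  "steps": [-0.3, 0, 0, 0, 0, 0, 0.5, 0, 0, 1, 0, 0, 0, 0.5, 0, 0, 1, 0, 0, 0, 0.5, 0, 0, 1, 0, 0, 0, 0.5, 0, 0, 0, 0, 0, 0, 0.5]
}}

```text
clock: 8.45
ee_pos: [0.5955, -0.1973, 0.231]
tool_rot: [-0.001, 0.794, 0.609, -0.001]
force: [0.3, -0.0, -3.6]
finger_gap: 0.17
grip_force: 40.0
```

{"method": "drive_tool", "body": {
  "steps": [0, 0, 0.5, 0, 0, 0, 0.5, 0, 0, 0.5, 0, 0, 0, 0.5, 0, 0, 0.3, 0, 0, 0, 0.5, 0, 0, 0, 0, 0, 0, 0.5]
}}

```text
clock: 8.95
ee_pos: [0.5961, -0.1978, 0.2194]
tool_rot: [-0.0, 0.794, 0.608, -0.0]
force: [0.6, 0.1, -4.3]
finger_gap: 0.171
grip_force: 40.0
```

{"method": "drive_tool", "body": {
  "steps": [0, 0, 0.4, 0, 0, 0, 0.5, 0, 0, 0.3, 0, 0, 0, 0.5, 0, 0, 0, 0, 0, 0, 0.5]
}}

```text
clock: 9.32
ee_pos: [0.596, -0.1977, 0.2122]
tool_rot: [-0.0, 0.794, 0.608, -0.0]
force: [-0.4, 0.2, -4.8]
finger_gap: 0.171
grip_force: 40.0
```

{"method": "drive_tool", "body": {
  "steps": [0, 0, 0.3, 0, 0, 0, 0.5, 0, 0, 0.2, 0, 0, 0, 0.5, 0, 0, 0, 0, 0, 0, 0.5]
}}

```text
clock: 9.7
ee_pos: [0.5961, -0.1978, 0.2074]
tool_rot: [-0.0, 0.794, 0.608, -0.0]
force: [0.1, 0.2, -4.3]
finger_gap: 0.166
grip_force: 40.0
```

{"method": "drive_tool", "body": {
  "steps": [0, 0, 0.3, 0, 0, 0, 0.5, 0, 0, 0, 0, 0, 0, 0.5, 0, 0, 0, 0, 0, 0, 0.5]
}}

```text
clock: 10.07
ee_pos: [0.5963, -0.1978, 0.2046]
tool_rot: [-0.0, 0.794, 0.608, -0.0]
force: [1.4, 0.3, -4.4]
finger_gap: 0.169
grip_force: 40.0
```

{"method": "drive_tool", "body": {
  "steps": [0, 0, 0.2, 0, 0, 0, 0.5, 0, 0, 0, 0, 0, 0, 0.5]
}}

```text
clock: 10.32
ee_pos: [0.5963, -0.1979, 0.2026]
tool_rot: [0.0, 0.794, 0.608, 0.0]
force: [-0.2, 0.4, -4.8]
finger_gap: 0.171
grip_force: 40.0
```

{"method": "drive_tool", "body": {
  "steps": [0, 0, 0.1, 0, 0, 0, 0.5, 0, 0, 0, 0, 0, 0, 0.5]
}}

```text
clock: 10.58
ee_pos: [0.5964, -0.1978, 0.2023]
tool_rot: [0.0, 0.794, 0.609, 0.0]
force: [-0.7, 1.5, 0.2]
finger_gap: 0.17
grip_force: 40.0
```

{"method": "drive_tool", "body": {
  "steps": [0, 0, 0.1, 0, 0, 0, 0.5, 0, 0, 0, 0, 0, 0, 0.5]
}}

```text
clock: 10.82
ee_pos: [0.5967, -0.1978, 0.202]
tool_rot: [0.001, 0.794, 0.609, 0.0]
force: [-0.9, 2.5, 4.9]
finger_gap: 0.168
grip_force: 40.0
```

```bash
python3 - <<'E'
from h import *;from plant import bot;import pickle
go(.5967,-.1959,.2,75)
d={n:bot.read_camera(n) for n in("scene","side")};pickle.dump(d,open("c4.pkl","wb"))
im=[]
for n,x0,y0 in(("scene",151,109),("side",236,92)):
    im.append(cv2.resize(d[n]["pixels"][y0:y0+120,x0:x0+80],(400,600),interpolation=cv2.INTER_CUBIC))
cv2.imwrite("pics/c4.png",np.hstack(im))
E
```

```text
t 10.825 p [ 0.5967 -0.1978  0.202 ] yaw 74.96 zdir [ 0.002 -0.001 -1.   ] F [-0.9  2.5  4.9] gap 1.56 grip 40.0
rz -0.03677065805231905 shift cm in final frame [ 0.18 -0.05  0.2 ] in present frame [ 0.18 -0.05  0.2 ]
```

View pics/c4.png

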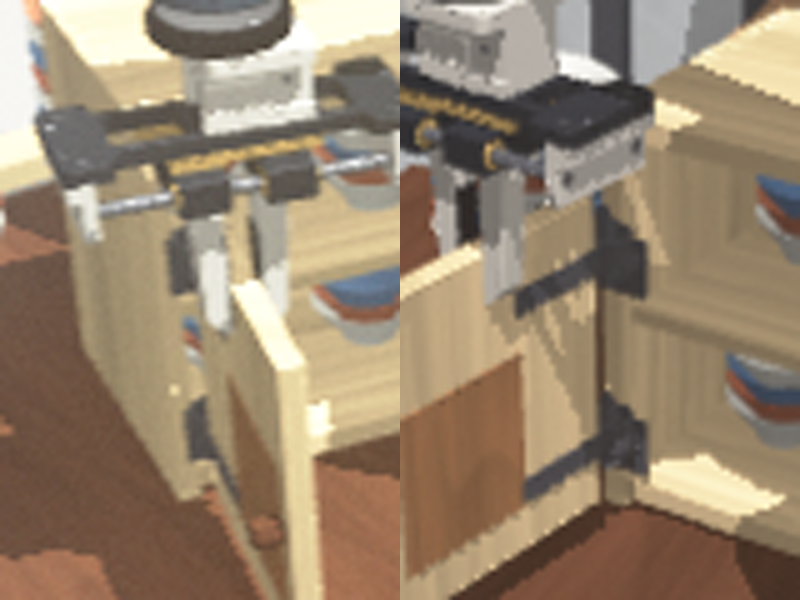

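The door is fully down. Both rings sit on their brackets, with a pin tip showing at side (277,170), and the force has reversed at the expected height. I'll release and retreat straight up.

{"method": "drive_tool", "body": {
  "steps": [0, 0, -0.1, 0, 0, 0, 0.5, 0, 0, 0, 0, 0, 0, 2.5, 0, 0, 0, 0, 0, 0, 4, 0, 0, 0, 0, 0, 0, 5, 0, 0, 0, 0, 0, 0, 6],
  "grip_force": 10
}}

```text
clock: 11.55
ee_pos: [0.5962, -0.1979, 0.2016]
tool_rot: [-0.0, 0.794, 0.608, -0.0]
force: [-0.4, -0.3, 0.4]
finger_gap: 0.542
grip_force: 0.0
```

{"method": "drive_tool", "body": {
  "steps": [0, 0, 0, 0, 0, 0, 6, 0, 0, -1, 0, 0, 0, 6, 0, 0, -2, 0, 0, 0, 6, 0, 0, -3, 0, 0, 0, 6, 0, 0, -3, 0, 0, 0, 6]
}}

```text
clock: 12.18
ee_pos: [0.5963, -0.1978, 0.2933]
tool_rot: [0.0, 0.794, 0.608, 0.0]
force: [-0.4, -0.2, 0.1]
finger_gap: 0.644
grip_force: 0.0
```

{"method": "drive_tool", "body": {
  "steps": [0, 0, -4, 0, 0, 0, 6, 0, 0, -3, 0, 0, 0, 6, 0, 0, 0, 0, 0, 0, 6, 0, 0, 0, 0, 0, 0, 6, 0, 0, 0, 0, 0, 0, 6]
}}

```text
clock: 12.8
ee_pos: [0.5958, -0.1976, 0.3599]
tool_rot: [-0.001, 0.794, 0.608, -0.001]
force: [0.1, 0.0, 0.0]
finger_gap: 0.649
grip_force: 0.0
```

```bash
python3 - <<'E'
from h import *;from plant import bot
go(.6,-.2,.36,75)
a=bot.read_camera("side")["pixels"];s=bot.read_camera("scene")["pixels"]
print("motion",np.abs(a[90:230,230:330].astype(int)-bot.read_camera("side")["pixels"][90:230,230:330]).mean())
cv2.imwrite("pics/c5.png",np.hstack([cv2.resize(s[100:340,150:410],(400,370)),cv2.resize(a[90:330,100:360],(400,370))]))
E
```

```text
t 12.8 p [ 0.5958 -0.1976  0.3599] yaw 74.96 zdir [-0.003  0.001 -1.   ] F [0.1 0.  0. ] gap 6.04 grip 0.0
rz -0.043289271336547586 shift cm in final frame [-0.12  0.47 -0.01] in present frame [-0.12  0.47 -0.01]
motion 0.6716904761904762
```

View pics/c5.png

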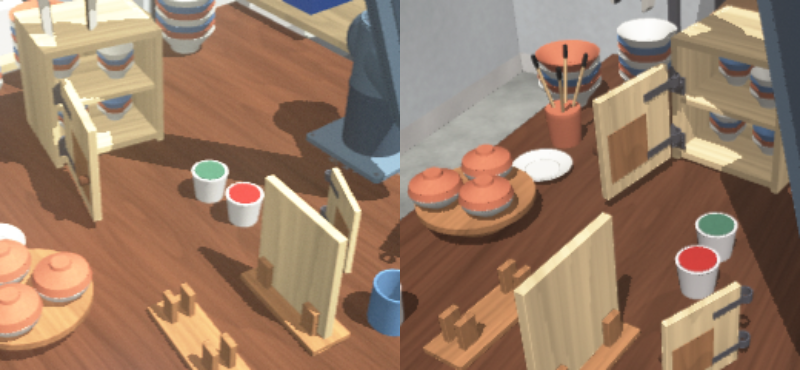

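The door hangs by itself on both pins, at crop (80,150) in the scene view and (635,130) in the side view. The ware board is still in its stand at (300,260), and the gripper is clear. I'll hand it in.

```bash
python3 -c "
from plant import bot
print(bot.sign_off())"
```

```text
the job is handed in; nothing more can be done
None
```

The door hangs on both pins, fully down and released, with the ware board still in its stand and the arm clear; I handed the job in at about 13 s, and no verdict came back.

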